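Load a staple cartridge under the drag spring

ROBOT

A 6-joint arm with a two-finger parallel gripper is mounted at the origin on the work surface. World frame = base frame: x ahead of the robot, y to its left, z up, the work surface at z = 0. Lengths are in m, angles in rad, forces in N, time in s.
With the tool pointing down it reaches from about 0.4 to 0.925 m from the base axis. Payload 3.4 kg.
Tool frame: the origin (TCP) lies at the very end of the fingers, on their centre line; the grasp point (between the pads) lies 19 mm behind it; z points along the fingers, y is the line along which they close (so a half turn about z gives the same grasp; the last joint's range is limited). The gripper opens to 85 mm and grips with 20 to 120 N. Pads are 22 mm wide; open, the fingers measure 114 mm over their backs; the gripper's body (76 mm by 85 mm) begins 54 mm behind the grasp point. The pads swing forward as they close: fully open they stand 13 mm farther back than shut.
Start: joints at [-1.379, 0.307, 1.506, -0, 1.328, -0.073], TCP at [0.15, -0.555, 0.231] pointing down, gripper open.
Joint ranges: [-3.12, 3.12], [-1.05, 2.28], [0.14, 2.33], [-1.42, 4.57], [0.1, 2.73], [-2.68, 2.68]. Speed limits (rad/s): [2.57, 2.57, 3.14, 3.14, 3.14, 3.14].

INTERFACE

Orientations are given as a 3x3 rotation matrix whose columns are the frame's x, y, z axes.
In Python, from plant import * gives the robot as it stands.
- The arm moves only by the shell command python3 -m handwheel 'ROWS' [FORCE]. ROWS is a JSON object of lists of equal length, an entry for each row: "xyz": the shift along the tool's x, y, z in m, a list of three; "delta_rot": the turn, a rotation vector about the tool's x, y, z in degrees, a list of three; "gripper": the closure, from -1 (fully open) to 1 (shut), so that 0 is half open. A call has 1 to 20 rows; each row shifts and turns the commanded pose from where the row before left it, along the tool's axes as they then stand; what a row does not reach is not made up. A row lasts 1/10 s, in which the tool goes at most 50 mm and 8.59 degrees, less where a joint would pass 70% of its speed; a pose out of reach is approached as far as the arm can. A call is refused whole if a number of a shift passes 0.05 or a number of a turn 8.59, either way. A call with a gripper value outside its range is refused whole. The fingers move at their own pace and stop on an object; FORCE is the grip in N (left out, the last holds). Time passes only in rows, so rows that do not move let the fingers close. It gives the time, the measured TCP pose, the force, the opening and the grip force at its end, in the units of the state.
- sense(): the state, without advancing time (a new reading comes with each control period).
- snapshot(name): name is "scene" or "side" or "wrist"; returns the picture (400x640x3 uint8, blue, green, red); there is no depth.
- camera_params(name): a dict with "fx", "fy", "cx", "cy" (pixels), "k1" (the pictures are not rectified: a ray, as slopes to the right and down, at radius r is drawn at 1 + k1 r^2 times it, then the intrinsics apply), "xyz" and "rotation" of the camera in the world; the wrist camera has in their place "tool_from_camera" (4x4, takes a point from camera to tool coordinates, whose origin is the TCP and whose axes are the flange's). Camera axes: x right, y down, z forward; pixel columns grow to the right and rows downward; lengths in m; the calibration is good to about 2 mm. A picture is of the moment at which its call begins: read the wrist's pose just before it. camera_params takes no time and is no camera call.
- close_job(): hands the job in; it is judged then, once.
The state is a dict: "clock": time; "joints": joint angles; "joint_velocities": joint speeds; "joint_efforts": joint torques, N m; "position": TCP position; "tcp_rot": TCP orientation; "ft_force": force on the tool from outside, world axes, zero at the start; "wrist_torque": the same for the moment, N m; "opening": finger opening in m; "grip_force": force on a finger pad.
Only numpy, scipy, OpenCV 4.12 (cv2) and the standard library are available. Lean on these libraries where they do the work, as an engineer would, in place of code of your own. Each camera call takes 0.05 s, during which the arm holds its last target. There are 200 camera calls.

TASK

Load the orange staple cartridge into the green loading cradle without picking it up: with the fingertips on its black thumb step, press it down hard until the sprung lifter plate beneath it bottoms, and keep pressing while you slide it under the yellow lips and the dark steel drag spring until it is fully home against the yellow end stop and the lifter has sprung up again behind it. Then take the hand away, and leave the tape roll, the carton and the red can where they stand.

Things in the scene. Friction and masses are not known exactly. Their poses are not given: they have to be found in the camera images.
- cradle: Green cradle fixed to the bench, 262 mm long, 100 wide, 42 high. Origin: on the bench surface, under the channel's middle line. x = sliding direction (lifter end towards yellow end stop), z up. A 63 mm wide channel runs along x between walls whose tops are 34 mm above the bench. Its floor is the lifter plate from x = -125 to +3 mm, then the fixed seat (16 mm above the bench) from 5 to 110.
- lips (a point): Middle of the gap between the two yellow lips that overhang the channel edges: cradle x = 20 mm, y = 0, at the height of the lips' undersides, 29 mm above the bench. Axes as the cradle's. The lips are 20 mm long, tops 34 mm above the bench (42 over the walls), 45 mm apart. A cartridge on the raised lifter strikes them; pressed down it passes 2 mm below.
- stop_face (a point): Foot of the yellow end stop's face, in the channel's middle: x = 110, y = 0, z = 16 mm in the cradle's axes. Axes as the cradle's. The stop's top is 30 mm above the bench.
- cartridge: Loose orange plate, 100 mm long (x, nose at +x), 60 wide, 10 thick, 0.15 to 0.31 kg, in the channel on the lifter, with a black thumb block on top and an upright fin. Origin: centre of underside; axes along the cradle's. Starts with its origin at x = -62 to -50 mm in cradle axes, 24.5 mm above the bench; home is x = 60 mm, 16 mm above the bench, nose on the stop.
- thumb_step (a point): Centre of the free top of the black thumb block (42 mm long, 34 wide), the place to press: 25 mm behind the cartridge's origin, 24 mm above its underside. Axes as the cartridge's. 21 mm ahead is the rear face of the orange fin to push on (10 mm thick, 34 wide, 12 above the step). Block and fin pass between the lips and the spring's arms.
- lifter (a joint): Sprung steel plate under the cartridge, 128 x 60 mm: 0 = fully up (top 24.5 mm above the bench), 0.0075 m = bottomed (top 17 mm above the bench, 1 mm over the seat). About 5.4 N less the cartridge's weight starts it, 10 N bottoms it. It springs up behind the cartridge once the tail has passed x = 3 mm in cradle axes.
- drag_spring (a joint): Dark steel U-shaped spring hinged at the lips (cradle x = 24 mm), two 8 mm wide arms, 45 mm clear between, sloping down to a cross bar at x = 78 to 94 mm. 0 = at rest, grows (rad) as its free end is pushed up; a home cartridge holds it at about 0.06 and presses it down with about 5 N. All sliding faces are slick (friction about 0.25).
- tape_roll: Bystander: roll of blue tape lying flat, 100 mm across, 25 high. Origin: centre of underside.
- staple_box: Bystander: closed cardboard carton 90 x 60 x 45 mm. Origin: centre of underside.
- oil_can: Bystander: red can standing upright, 52 mm across, 100 high. Origin: centre of underside.

How it is judged:
By the outcome, as a careful person would: the job done as asked, in the order asked, and still so for the second after the job is handed in, with the robot touching nothing.
It also fails if it takes over 48 s, if anything falls off the work surface, if the arm or the gripper's body presses on something with over 40 N, if the wrist force passes 120 N, or if a joint passes its speed limit or range.

## Working session

There is one attempt and no reset: what is moved stays moved. The work goes in short steps, Python scripts to look and compute and a shell command to move; the robot and the scene stay as the last step left them, time stands still between calls to the robot, and variables do not carry over. Pictures are saved under pics/ and viewed, at most 10 in all, crops included, and the job is handed in when it is done.

```bash
mkdir -p pics; python3 - <<'E'
from plant import *
import cv2
s=sense();print(s['clock'],s['position'],s['tcp_rot'],s['opening'],s['ft_force'])
for n in("scene","side","wrist"):
    print(n,camera_params(n)); cv2.imwrite(f"pics/{n}0.png",snapshot(n))
E
```

```text
0.0 [ 0.15032912 -0.55428305  0.23038029] [[ 9.65150146e-01  2.61696506e-01 -3.67408481e-04]
 [ 2.61696710e-01 -9.65148093e-01  1.99755935e-03]
 [ 1.68150710e-04 -2.02409429e-03 -9.99997937e-01]] 0.08525365326297371 [-0.57440242  0.2619871   0.10095141]
scene {'fx': 411.10455896907956, 'fy': 411.10455896907956, 'cx': 315.9724631938819, 'cy': 206.8715134218983, 'k1': -0.08617215515974554, 'xyz': array([ 1.14907981, -0.07862414,  0.55674013]), 'rotation': array([[ 0.16431592,  0.63608427, -0.75392114],
       [ 0.98630314, -0.0948162 ,  0.13496665],
       [ 0.01436622, -0.76577196, -0.64295172]])}
side {'fx': 376.75065552532465, 'fy': 376.75065552532465, 'cx': 319.09954661635936, 'cy': 201.74308425974957, 'k1': 0.006260287425704414, 'xyz': array([ 0.46379594, -0.36555698,  0.56394235]), 'rotation': array([[ 0.96160291, -0.21461499,  0.17105628],
       [-0.27439257, -0.73969131,  0.61446357],
       [-0.00534425, -0.63780653, -0.77017808]])}
wrist {'fx': 358.77257766589855, 'fy': 358.77257766589855, 'cx': 319.8192169950044, 'cy': 200.8858864743692, 'k1': -0.06333341625709926, 'tool_from_camera': array([[-1.46128499e-03, -9.45595963e-01, -3.25340036e-01,
         8.48773696e-02],
       [ 9.99998915e-01, -1.32117556e-03, -6.51580214e-04,
         3.89488320e-05],
       [ 1.86300315e-04, -3.25340635e-01,  9.45596868e-01,
        -1.42053192e-01],
       [ 0.00000000e+00,  0.00000000e+00,  0.00000000e+00,
         1.00000000e+00]])}
```

View pics/scene0.png

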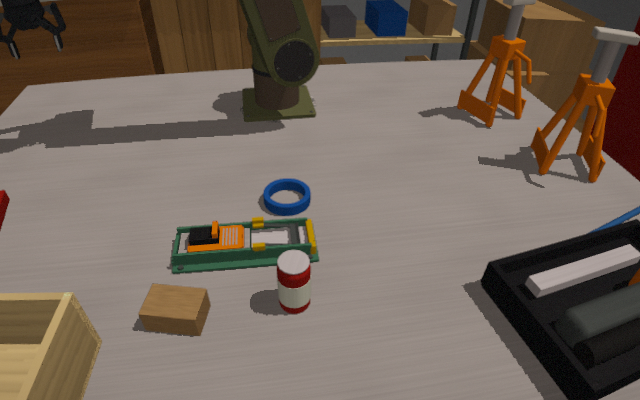

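View pics/side0.png

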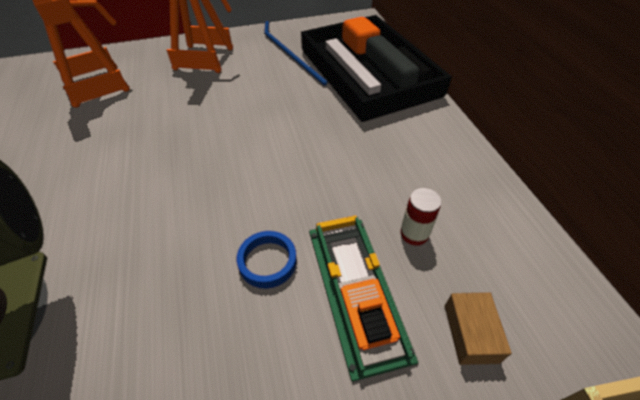

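Both views show the cradle with the lifter end towards −y and the yellow stop towards +y. In the side view the stop is near (337,223), the lips near (334,270) and (374,260), and the black block near (375,323). The roll is left of the cradle; the can and the carton are right of it.

```bash
cat > h.py <<'E'
from plant import *
import cv2, numpy as np
def cam(n,s=None):
    c=camera_params(n)
    if 'xyz' in c: return c,np.array(c['xyz']),np.array(c['rotation'])
    T=np.eye(4);T[:3,:3]=s['tcp_rot'];T[:3,3]=s['position'];M=T@c['tool_from_camera']
    return c,M[:3,3],M[:3,:3]
def onz(n,px,z,s=None):
    c,o,R=cam(n,s)
    K=np.array([[c['fx'],0,c['cx']],[0,c['fy'],c['cy']],[0,0,1.]])
    u=cv2.undistortPoints(np.array(px,float).reshape(-1,1,2),K,np.array([c['k1'],0,0,0.])).reshape(-1,2)
    d=np.c_[u,np.ones(len(u))]@R.T
    return o+d*((z-o[2])/d[:,2])[:,None]
def blobs(im,lo,hi,roi,amin=20):
    m=cv2.inRange(cv2.cvtColor(im,cv2.COLOR_BGR2HSV),lo,hi); k=np.zeros_like(m);x0,y0,x1,y1=roi;k[y0:y1,x0:x1]=m[y0:y1,x0:x1]
    n,l,st,ce=cv2.connectedComponentsWithStats(k)
    return [(st[i].tolist(),ce[i].round(1).tolist(),cv2.boxPoints(cv2.minAreaRect(np.argwhere(l==i)[:,::-1].astype(np.float32))).round(1).tolist()) for i in range(1,n) if st[i,4]>=amin]
E
python3 - <<'E'
from h import *
im=cv2.imread('pics/side0.png')
R=(300,200,430,390)
for nm,lo,hi in(('yel',(20,150,100),(32,255,255)),('org',(5,150,100),(17,255,255)),('grn',(60,80,30),(90,255,255)),('blk',(0,0,0),(179,255,35))):
    for b in blobs(im,lo,hi,R): print(nm,*b)
cv2.imwrite('pics/sc.png',cv2.resize(im[205:385,295:425],None,fx=4.4,fy=3.3*1,interpolation=cv2.INTER_CUBIC))
E
```

```text
yel [317, 216, 39, 12, 178] [336.6, 221.8] [[316.70001220703125, 223.5], [354.79998779296875, 215.8000030517578], [355.79998779296875, 220.8000030517578], [317.70001220703125, 228.5]]
yel [366, 253, 13, 16, 115] [371.9, 260.6] [[363.3999938964844, 256.79998779296875], [373.0, 252.0], [378.79998779296875, 263.6000061035156], [369.20001220703125, 268.3999938964844]]
yel [328, 262, 12, 14, 111] [333.5, 268.8] [[327.70001220703125, 262.70001220703125], [336.79998779296875, 260.79998779296875], [339.5, 274.70001220703125], [330.5, 276.5]]
org [341, 279, 59, 71, 1483] [368.5, 313.2] [[339.29998779296875, 287.1000061035156], [380.1000061035156, 274.20001220703125], [400.79998779296875, 339.6000061035156], [359.8999938964844, 352.3999938964844]]
grn [356, 219, 17, 34, 194] [363.6, 236.1] [[353.8999938964844, 219.89999389648438], [359.29998779296875, 217.60000610351562], [373.0, 250.8000030517578], [367.5, 253.0]]
grn [310, 227, 107, 154, 2893] [357.1, 318.9] [[308.8999938964844, 229.60000610351562], [374.20001220703125, 211.10000610351562], [417.1000061035156, 362.79998779296875], [351.79998779296875, 381.29998779296875]]
blk [331, 278, 31, 99, 157] [346.4, 330.2] [[329.5, 278.5], [332.3999938964844, 277.6000061035156], [362.3999938964844, 375.6000061035156], [359.5, 376.5]]
blk [359, 308, 31, 35, 705] [374.5, 324.8] [[358.70001220703125, 312.1000061035156], [380.0, 305.0], [390.5, 336.5], [369.20001220703125, 343.6000061035156]]
```

View pics/sc.png

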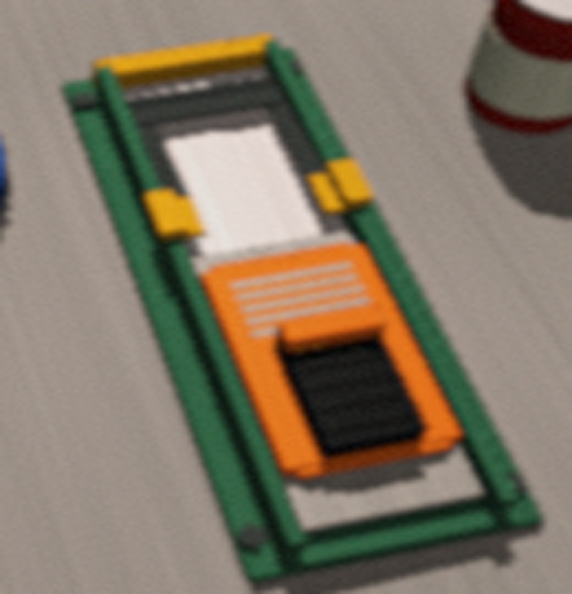

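The crop shows the orange cartridge on the raised lifter, its black step centred about (353,392) in the crop, with the fin ahead of it and the lips and stop beyond.

```bash
python3 - <<'E'
from h import *
s=sense()
stop=onz('side',[[336.5,219.8]],.03)[0]
lips=onz('side',[[334,267],[371.5,258]],.041)
blk=onz('side',[[374.3,323]],.0485)[0]
tl=onz('side',[[317,226],[356,217.5]],.03); 
# wall inner-top corners at lifter end
w=onz('side',[[361.5,376.5],[413.5,361]],.034)
print('stop',stop,'lips',lips,lips.mean(0),'blk',blk,'rear',w,w.mean(0),tl.mean(0))
a=tl.mean(0)-w.mean(0);print(np.degrees(np.arctan2(a[1],a[0])))
b=lips[1]-lips[0];print('lip ax',np.degrees(np.arctan2(b[1],b[0]))+90)
a=stop-lips.mean(0);print(np.degrees(np.arctan2(a[1],a[0])))
print('scene: ')
im=cv2.imread('pics/scene0.png')
R=(165,205,330,275)
for nm,lo,hi in(('yel',(20,150,100),(32,255,255)),('blk',(0,0,0),(179,255,35))):
    for b in blobs(im,lo,hi,R,15):
        print(nm,*b[:2],onz('scene',[b[1]],.0485 if nm=='blk' else .038)[0])
tr=onz('side',[[267,258]],.025)[0];cn=onz('side',[[424,197]],.1)[0];ct=onz('side',[[473,310]],.045)[0];print(tr,cn,ct)
E
```

```text
stop [0.60057003 0.0119656  0.03      ] lips [[ 0.56585863 -0.08324983  0.041     ]
 [ 0.62845973 -0.0842706   0.041     ]] [ 0.59715918 -0.08376022  0.041     ] blk [ 0.59202202 -0.18790798  0.0485    ] rear [[ 0.55312078 -0.2457686   0.034     ]
 [ 0.62727927 -0.24660166  0.034     ]] [ 0.59020002 -0.24618513  0.034     ] [0.5995782  0.00786982 0.03      ]
87.88594585737634
lip ax 89.06581908779134
87.95933435343909
scene: 
yel [252, 217, 12, 11, 109] [257.3, 221.8] [ 0.56757819 -0.08595712  0.038     ]
yel [306, 219, 10, 35, 189] [310.7, 234.9] [0.61745096 0.00779551 0.038     ]
yel [253, 243, 12, 8, 82] [258.3, 246.1] [ 0.63181635 -0.0878794   0.038     ]
blk [189, 227, 30, 18, 404] [201.4, 236.1] [ 0.60269812 -0.18631037  0.0485    ]
[ 0.46758295 -0.02774097  0.025     ] [ 0.73194655 -0.03298419  0.1       ] [ 0.73631002 -0.20784707  0.045     ]
```

```bash
python3 -m handwheel '{"xyz":[[0,0,0],[0,0,0],[0.036,-0.0318,0],[0.036,-0.0318,0],[0.036,-0.0318,0],[0.036,-0.0318,0],[0.036,-0.0318,0],[0.036,-0.0318,0],[0.036,-0.0318,0],[0.036,-0.0318,0],[0.036,-0.0318,0],[0.036,-0.0318,0],[0.036,-0.0318,0],[0.036,-0.0318,0],[0,0,0.04],[0,0,0.04],[0,0,0],[0,0,0],[0,0,0]],"delta_rot":[[0,0,8.58],[0,0,8.58],[0,0,0],[0,0,0],[0,0,0],[0,0,0],[0,0,0],[0,0,0],[0,0,0],[0,0,0],[0,0,0],[0,0,0],[0,0,0],[0,0,0],[0,0,0],[0,0,0],[0,0,0],[0,0,0],[0,0,0]],"gripper":[1,1,1,1,1,1,1,1,1,1,1,1,1,1,1,1,1,1,1]}'
python3 - <<'E'
from h import *
s=sense();print(s['clock'],s['position'],np.round(s['tcp_rot'],3),s['opening'],s['ft_force'])
a=snapshot('wrist');b=snapshot('side');cv2.imwrite('pics/w1.png',a);cv2.imwrite('pics/s1.png',b)
E
```

```text
clock: 2.05
position: [0.5967, -0.1895, 0.1533]
tcp_rot: [[0.999, -0.035, 0.003], [-0.035, -0.999, -0.001], [0.003, 0.001, -1.0]]
ft_force: [0.8, -1.2, 0.1]
opening: -0.0
grip_force: 0.0
2.05 [ 0.59669474 -0.18947558  0.15334634] [[ 0.999 -0.035  0.003]
 [-0.035 -0.999 -0.001]
 [ 0.003  0.001 -1.   ]] -1.068939909934646e-05 [ 0.8061113  -1.1529299   0.12302411]
```

View pics/w1.png

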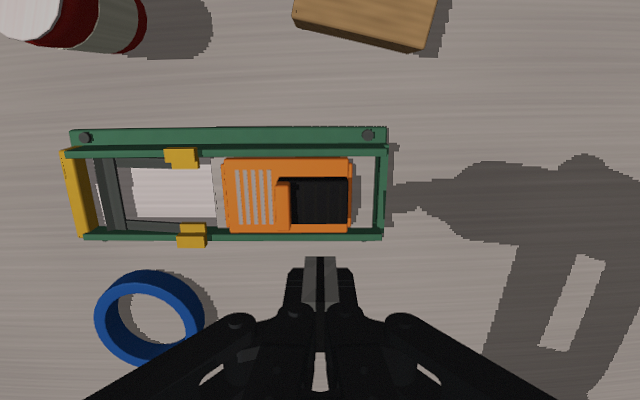

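The wrist view shows the cradle lengthwise. The black step spans about (291–348, 178–224) with the orange fin at x≈277–290. The lips are at (182,158) and (191,235), and the shut fingertips end at (320,257).

```bash
python3 - <<'E'
from h import *
s=sense();im=cv2.imread('pics/w1.png')
for nm,lo,hi,z in(('yel',(20,150,100),(32,255,255),.041),('org',(5,150,100),(17,255,255),.0345),('blk',(0,0,0),(179,255,40),.0485)):
    for b in blobs(im,lo,hi,(55,120,400,250),40):
        print(nm,*b[:2],onz('wrist',[b[1]],z,s)[0].round(4),onz('wrist',b[2],z,s)[:,:2].round(4).tolist())
w=onz('wrist',[[90,236],[380,237],[75,156],[375,149]],.034,s)
for i in(0,2):
    d=w[i]-w[i+1];print(np.degrees(np.arctan2(d[1],d[0])),w[i:i+2])
print('block',onz('wrist',[[291.,178],[348,178],[348,224],[291,224]],.0485,s).round(4), 'tip',onz('wrist',[[304.,257],[336,257],[290,270],[352,270]],s['position'][2],s).round(4))
E
```

```text
yel [163, 148, 35, 21, 588] [180.5, 158.1] [ 0.6312 -0.089   0.041 ] [[0.6384, -0.0771], [0.6382, -0.1019], [0.6234, -0.1003], [0.6236, -0.075]]
yel [59, 150, 30, 88, 1029] [74.1, 194.1] [ 6.07e-01 -4.00e-04  4.10e-02] [[0.6411, 0.0039], [0.6427, -0.0068], [0.5724, -0.0047], [0.5702, 0.0068]]
yel [180, 224, 25, 9, 222] [192.2, 228.0] [ 0.5759 -0.0893  0.041 ] [[0.5796, -0.0802], [0.5789, -0.0991], [0.5722, -0.0981], [0.5729, -0.0791]]
yel [176, 236, 29, 12, 333] [190.1, 241.5] [ 0.5645 -0.0858  0.041 ] [[0.5696, -0.0753], [0.5688, -0.0976], [0.5594, -0.0962], [0.5601, -0.0736]]
org [221, 157, 131, 76, 5312] [279.3, 191.9] [ 0.6007 -0.1585  0.0345] [[0.569, -0.1094], [0.6294, -0.117], [0.6257, -0.2135], [0.5652, -0.213]]
blk [200, 144, 40, 1, 40] [219.5, 144.0] [ 0.6414 -0.1211  0.0485] [[0.6408, -0.1348], [0.6408, -0.1348], [0.642, -0.1074], [0.642, -0.1074]]
blk [113, 158, 26, 72, 123] [121.0, 195.2] [ 0.6069 -0.0425  0.0485] [[0.6349, -0.0422], [0.6362, -0.0526], [0.5814, -0.0514], [0.5797, -0.0403]]
blk [278, 177, 70, 47, 2693] [318.1, 199.3] [ 0.5983 -0.1881  0.0485] [[0.6161, -0.1602], [0.6143, -0.2094], [0.5789, -0.2089], [0.5808, -0.1575]]
blk [207, 227, 18, 7, 48] [213.3, 229.3] [ 0.5774 -0.1083  0.0485] [[0.5745, -0.103], [0.5794, -0.1037], [0.579, -0.1167], [0.5741, -0.116]]
87.83736654378305 [[ 0.56869107  0.0006357   0.034     ]
 [ 0.55974553 -0.23625076  0.034     ]]
88.92651450087325 [[ 0.63523978 -0.00368907  0.034     ]
 [ 0.63097355 -0.23136624  0.034     ]]
block [[ 0.615  -0.1694  0.0485]
 [ 0.6135 -0.2101  0.0485]
 [ 0.578  -0.2097  0.0485]
 [ 0.5796 -0.1672  0.0485]] tip [[ 0.6067 -0.1826  0.1538]
 [ 0.6062 -0.1967  0.1538]
 [ 0.6004 -0.1759  0.1538]
 [ 0.5994 -0.2038  0.1538]]
```

```bash
python3 -m handwheel '{"xyz":[[0,-0.002,0.045],[0,0,0.035],[0,0,0.015],[0,0,0],[0,0,0.004],[0,0,0.003],[0,0,0]],"delta_rot":[[0,0,0],[0,0,0],[0,0,0],[0,0,0],[0,0,0],[0,0,0],[0,0,0]],"gripper":[1,1,1,1,1,1,1]}' 60
```

```text
clock: 2.85
position: [0.5964, -0.187, 0.0505]
tcp_rot: [[0.999, -0.035, 0.002], [-0.035, -0.999, -0.001], [0.002, 0.001, -1.0]]
ft_force: [0.4, -0.3, -0.0]
opening: -0.0001
grip_force: 0.0
```

Two mm above the step. Pressing down.

```bash
python3 -m handwheel '{"xyz":[[0,0,0.002],[0,0,0.002],[0,0,0.002],[0,0,0.002],[0,0,0.002],[0,0,0]],"delta_rot":[[0,0,0],[0,0,0],[0,0,0],[0,0,0],[0,0,0],[0,0,0]],"gripper":[1,1,1,1,1,1]}'
```

```text
clock: 3.45
position: [0.5964, -0.187, 0.041]
tcp_rot: [[0.999, -0.035, 0.002], [-0.035, -0.999, -0.001], [0.002, 0.001, -1.0]]
ft_force: [-1.3, -0.3, 10.5]
opening: 0.0003
grip_force: 5.6
```

```bash
python3 -m handwheel '{"xyz":[[0,0,0.001],[0,0,0.001],[0,0,0]],"delta_rot":[[0,0,0],[0,0,0],[0,0,0]],"gripper":[1,1,1]}'
```

```text
clock: 3.75
position: [0.5965, -0.187, 0.0409]
tcp_rot: [[0.999, -0.035, 0.003], [-0.035, -0.999, -0.001], [0.003, 0.001, -1.0]]
ft_force: [-5.0, 1.3, 22.9]
opening: 0.0002
grip_force: 11.2
```

```bash
python3 -m handwheel '{"xyz":[[0,0,0.001],[0,-0.002,0],[0,-0.003,0],[0,-0.004,0],[0,-0.004,0],[0,-0.004,0],[0,-0.004,0],[0,-0.004,0]],"delta_rot":[[0,0,0],[0,0,0],[0,0,0],[0,0,0],[0,0,0],[0,0,0],[0,0,0],[0,0,0]],"gripper":[1,1,1,1,1,1,1,1]}'
python3 - <<'E'
from h import *
a=snapshot('wrist');b=snapshot('side');cv2.imwrite('pics/w2.png',a);cv2.imwrite('pics/s2.png',cv2.resize(b[205:385,270:450],(600,600)))
E
```

```text
clock: 4.55
position: [0.5988, -0.1655, 0.0409]
tcp_rot: [[0.999, -0.034, 0.006], [-0.033, -0.999, -0.007], [0.007, 0.007, -1.0]]
ft_force: [-5.3, -8.2, 23.7]
opening: 0.0001
grip_force: 12.1
```

View pics/w2.png

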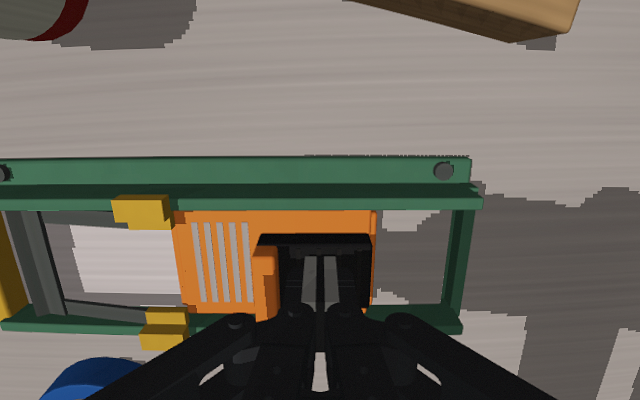

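The wrist view shows the fingers on the step with the fin at (265,285) just ahead of them. The nose (x≈178) is just entering under the lips at (140,212) and (165,320). I'll carry on sliding, trimming −x a little.

```bash
python3 -m handwheel '{"xyz":[[-0.0005,-0.004,0.0005],[-0.0005,-0.004,0],[0,-0.004,0],[0,-0.004,0],[0,-0.004,0],[0,-0.004,0]],"delta_rot":[[0,0,0],[0,0,0],[0,0,0],[0,0,0],[0,0,0],[0,0,0]],"gripper":[1,1,1,1,1,1]}'
```

```text
clock: 5.25
position: [0.5996, -0.1415, 0.0408]
tcp_rot: [[0.999, -0.034, 0.008], [-0.034, -0.999, -0.007], [0.009, 0.007, -1.0]]
ft_force: [-3.6, -7.7, 26.1]
opening: 0.0002
grip_force: 12.6
```

```bash
python3 -m handwheel '{"xyz":[[-0.0005,-0.004,0],[-0.0005,-0.004,0],[0,-0.004,0.0003],[0,-0.004,0],[0,-0.004,0],[0,-0.004,0],[0,-0.004,0],[0,-0.004,0]],"delta_rot":[[0,0,0],[0,0,0],[0,0,0],[0,0,0],[0,0,0],[0,0,0],[0,0,0],[0,0,0]],"gripper":[1,1,1,1,1,1,1,1]}'
python3 - <<'E'
from h import *
b=snapshot('side');cv2.imwrite('pics/s3.png',cv2.resize(b[205:385,270:450],(600,600)))
E
```

```text
clock: 6.05
position: [0.6012, -0.1098, 0.0405]
tcp_rot: [[0.999, -0.033, 0.011], [-0.033, -0.999, -0.008], [0.011, 0.007, -1.0]]
ft_force: [-1.5, -9.2, 23.0]
opening: -0.0001
grip_force: 11.5
```

View pics/s3.png

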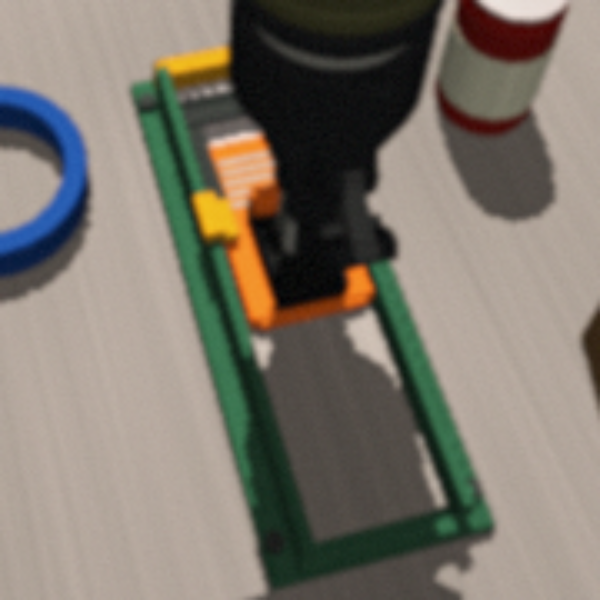

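The side view shows the cartridge half under the lips, with its nose near the spring's cross bar and the lifter still down. I'll continue.

```bash
python3 -m handwheel '{"xyz":[[-0.0005,-0.004,0.0005],[-0.0005,-0.004,0],[-0.0005,-0.004,0.0005],[0,-0.004,0],[0,-0.004,0],[0,-0.004,0],[0,-0.004,0],[0,-0.004,0]],"delta_rot":[[0,0,0],[0,0,0],[0,0,0],[0,0,0],[0,0,0],[0,0,0],[0,0,0],[0,0,0]],"gripper":[1,1,1,1,1,1,1,1]}'
```

```text
clock: 6.9
position: [0.6023, -0.0781, 0.0404]
tcp_rot: [[0.999, -0.033, 0.014], [-0.033, -0.999, -0.008], [0.014, 0.007, -1.0]]
ft_force: [0.1, -9.3, 27.2]
opening: 0.0005
grip_force: 13.3
```

```bash
python3 -m handwheel '{"xyz":[[-0.0005,-0.003,0.0003],[-0.0005,-0.002,0],[0,-0.002,0],[0,-0.002,0]],"delta_rot":[[0,0,0],[0,0,0],[0,0,0],[0,0,0]],"gripper":[1,1,1,1]}'
```

```text
clock: 7.3
position: [0.6019, -0.0689, 0.0399]
tcp_rot: [[0.999, -0.033, 0.015], [-0.033, -0.999, -0.008], [0.015, 0.007, -1.0]]
ft_force: [-0.3, -10.3, 26.1]
opening: 0.0003
grip_force: 13.1
```

```bash
python3 -m handwheel '{"xyz":[[0,-0.002,0],[0,-0.002,0],[0,-0.001,0]],"delta_rot":[[0,0,0],[0,0,0],[0,0,0]],"gripper":[1,1,1]}'
```

```text
clock: 7.6
position: [0.602, -0.0648, 0.04]
tcp_rot: [[0.999, -0.032, 0.014], [-0.032, -0.999, -0.009], [0.015, 0.009, -1.0]]
ft_force: [-0.7, -16.1, 26.6]
opening: -0.0003
grip_force: 15.9
```

```bash
python3 -m handwheel '{"xyz":[[0,-0.002,0],[0,-0.002,0],[0,0,0]],"delta_rot":[[0,0,0],[0,0,0],[0,0,0]],"gripper":[1,1,1]}'
```

```text
clock: 7.9
position: [0.6021, -0.0643, 0.04]
tcp_rot: [[0.999, -0.031, 0.014], [-0.031, -0.999, -0.014], [0.015, 0.014, -1.0]]
ft_force: [-1.1, -24.3, 25.6]
opening: 0.0002
grip_force: 20.7
```

It is home: the travel stopped with 24 N against the stop. I'll ease the push, then lift off.

```bash
python3 -m handwheel '{"xyz":[[0,0.002,0],[0,0.001,0],[0,0,-0.001],[0,0,-0.001],[0,0,-0.001],[0,0.001,-0.0005],[0,0.001,-0.0005],[0,0,0]],"delta_rot":[[0,0,0],[0,0,0],[0,0,0],[0,0,0],[0,0,0],[0,0,0],[0,0,0],[0,0,0]],"gripper":[1,1,1,1,1,1,1,1]}'
```

```text
clock: 8.7
position: [0.6004, -0.0646, 0.0401]
tcp_rot: [[0.999, -0.034, 0.01], [-0.034, -0.999, -0.006], [0.01, 0.006, -1.0]]
ft_force: [4.7, -10.4, 4.4]
opening: 0.0001
grip_force: 8.8
```

```bash
python3 -m handwheel '{"xyz":[[0,0.001,-0.0005],[0,0.001,-0.001],[0,0.001,-0.001],[0,0.001,-0.002],[0,0,-0.002],[0,0,-0.005],[0,0,-0.01]],"delta_rot":[[0,0,0],[0,0,0],[0,0,0],[0,0,0],[0,0,0],[0,0,0],[0,0,0]],"gripper":[1,1,1,1,1,1,1]}'
```

```text
clock: 9.4
position: [0.5942, -0.0639, 0.0594]
tcp_rot: [[0.999, -0.034, -0.002], [-0.034, -0.999, 0.001], [-0.003, -0.001, -1.0]]
ft_force: [0.2, 0.2, 0.5]
opening: 0.0
grip_force: 0.0
```

Free. Rising, then backing off towards −y to clear the view.

```bash
python3 -m handwheel '{"xyz":[[0,0,-0.03],[0,0,-0.04],[0,0,-0.04],[-0.02,0.03,-0.01],[-0.02,0.04,0],[-0.02,0.04,0],[-0.02,0.04,0],[0,0,0],[0,0,0]],"delta_rot":[[0,0,0],[0,0,0],[0,0,0],[0,0,0],[0,0,0],[0,0,0],[0,0,0],[0,0,0],[0,0,0]],"gripper":[1,1,1,1,1,1,1,1,1]}'
python3 - <<'E'
from h import *
s=sense();print(s['position'])
a=snapshot('wrist');b=snapshot('side');c=snapshot('scene');cv2.imwrite('pics/w4.png',a);cv2.imwrite('pics/s4.png',b)
cv2.imwrite('pics/f.png',np.hstack([cv2.resize(b[200:385,230:450],(400,336)),cv2.resize(c[170:320,140:340],(400,336))]))
for n,im in(('side',b),('scene',c)):
    o=cv2.imread(f'pics/{n}0.png')
    for nm,lo,hi,R in(('blue',(100,150,60),(125,255,255),(230,170,330,300)),('red',(170,120,60),(179,255,255),(270,185,445,320)),('wood',(8,60,60),(20,200,255),(130 if n=='scene' else 440,280,212 if n=='scene' else 520,370))):
        print(n,nm,[k[1] for k in blobs(o,lo,hi,R,60)],[k[1] for k in blobs(im,lo,hi,R,60)])
E
```

```text
clock: 10.3
position: [0.5097, -0.2123, 0.1805]
tcp_rot: [[0.999, -0.037, 0.001], [-0.037, -0.999, 0.0], [0.001, -0.0, -1.0]]
ft_force: [0.7, 1.5, 0.1]
opening: 0.0
grip_force: 0.0
[ 0.50971732 -0.21225181  0.18047611]
side blue [[266.0, 257.8]] [[257.5, 262.5]]
side red [] []
side wood [[480.4, 327.9]] [[477.8, 328.6]]
scene blue [[286.7, 196.6]] [[286.6, 196.7]]
scene red [] []
scene wood [[174.9, 309.3]] [[174.9, 309.3]]
```

View pics/f.png

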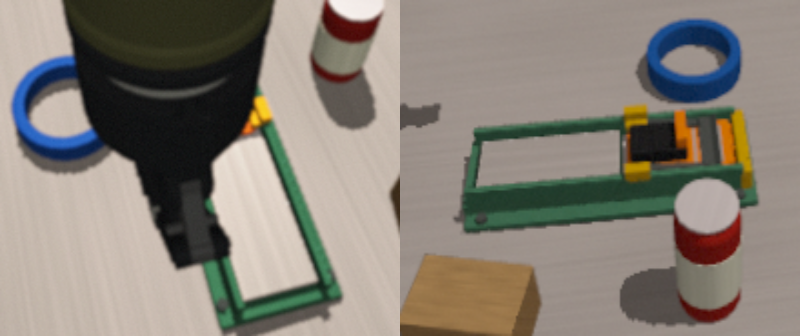

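View pics/w4.png

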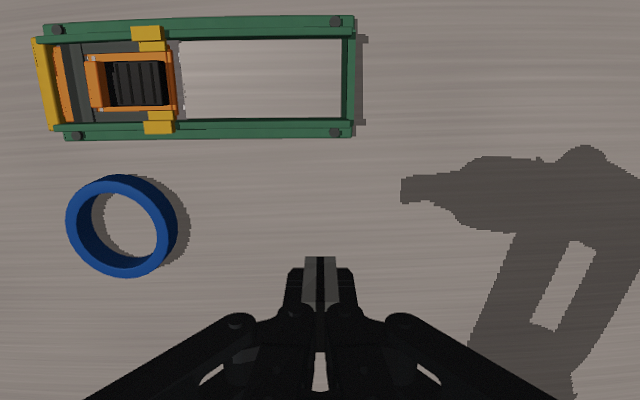

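The pictures show the cartridge under the lips and the spring bar, with its nose at the yellow stop (x≈57–75 in the wrist view). The tail edge is at x≈176, the lifter plate edge is at ≈181, and the bystanders have not moved. Next is one numeric check of the nose and tail.

```bash
python3 - <<'E'
from h import *
s=sense()
# tail top edge (z .026), stop face top edge(z .030), nose top edge visible limit
im=cv2.imread('pics/w4.png')
print('tail',onz('wrist',[[176.,80]],.026,s)[0],'blk fin edge',onz('wrist',[[104.,82]],.052,s)[0])
print('lifter front up/down',onz('wrist',[[181.,80]],.0245,s)[0],onz('wrist',[[181.,80]],.017,s)[0])
print('stop top inner',onz('wrist',[[51.,85]],.03,s)[0],'nose',onz('wrist',[[56.,85]],.026,s)[0])
print(im[80,165:192].tolist()); print(im[85,36:80].tolist())
E
```

```text
tail [ 0.59930456 -0.09877197  0.026     ] blk fin edge [ 0.60066428 -0.05432496  0.052     ]
lifter front up/down [ 0.59911247 -0.10225938  0.0245    ] [ 0.59920602 -0.09946265  0.017     ]
stop top inner [0.60175749 0.00431669 0.03      ] nose [0.60154002 0.00287889 0.026     ]
[[3, 2, 0], [3, 7, 16], [16, 47, 96], [16, 51, 104], [13, 44, 92], [20, 55, 110], [20, 57, 113], [17, 52, 106], [15, 46, 92], [4, 31, 70], [43, 58, 81], [97, 95, 99], [91, 92, 98], [91, 91, 98], [91, 91, 97], [89, 90, 97], [92, 94, 100], [120, 125, 133], [149, 155, 163], [146, 151, 160], [145, 151, 159], [146, 151, 159], [144, 150, 159], [145, 151, 159], [144, 151, 159], [145, 151, 159], [145, 150, 159]]
[[122, 126, 135], [125, 128, 137], [128, 126, 133], [73, 129, 160], [42, 140, 180], [43, 139, 178], [44, 140, 178], [46, 142, 179], [44, 141, 179], [45, 141, 179], [45, 142, 180], [45, 141, 179], [44, 142, 180], [46, 140, 178], [36, 117, 152], [23, 88, 117], [15, 65, 87], [11, 45, 62], [9, 44, 60], [11, 46, 61], [8, 42, 60], [33, 86, 147], [51, 118, 186], [43, 108, 180], [49, 115, 179], [51, 116, 180], [48, 114, 179], [50, 116, 180], [48, 115, 180], [48, 116, 182], [45, 102, 161], [45, 59, 81], [44, 44, 39], [45, 46, 45], [43, 44, 43], [42, 44, 43], [41, 44, 41], [42, 45, 42], [44, 46, 43], [42, 45, 42], [65, 67, 65], [67, 71, 69], [67, 69, 67], [64, 67, 64]]
```

The stop to nose comparison could leave a gap of up to 2 mm, so I'll look straight down on it once.

```bash
python3 -m handwheel '{"xyz":[[0,-0.045,0],[0,-0.045,0],[0,-0.045,0],[0,-0.045,0],[0,-0.03,0],[0,0,0],[0,0,0]],"delta_rot":[[0,0,0],[0,0,0],[0,0,0],[0,0,0],[0,0,0],[0,0,0],[0,0,0]],"gripper":[1,1,1,1,1,1,1]}'
python3 - <<'E'
from h import *
s=sense();a=snapshot('wrist');cv2.imwrite('pics/w5.png',a)
cv2.imwrite('pics/w5c.png',cv2.resize(a[0:150,260:460],(800,600),interpolation=cv2.INTER_NEAREST))
E
```

```text
clock: 11.15
position: [0.5175, -0.0, 0.1797]
tcp_rot: [[1.0, -0.03, 0.0], [-0.03, -1.0, -0.0], [0.0, 0.0, -1.0]]
ft_force: [-0.1, 0.8, 0.4]
opening: 0.0001
grip_force: 0.0
```

View pics/w5c.png

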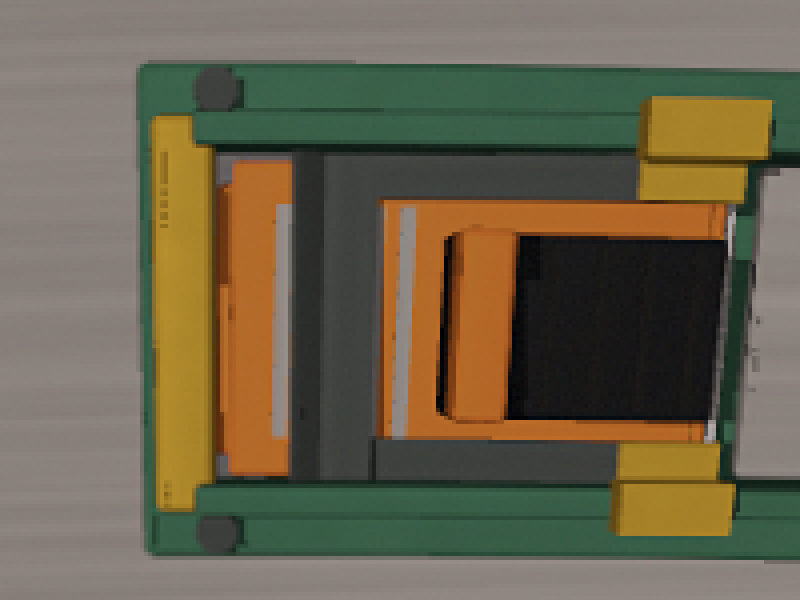

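From above, the orange nose meets the yellow stop (x≈216 in the crop) with no gap. The spring bar lies over the cartridge, and the lifter plate edge (x≈745) is clear behind the tail.

```bash
python3 -c "
from plant import *
print(close_job())"
```

```text
the job is handed in; nothing more can be done
None
```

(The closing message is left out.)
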